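# Line up tap bonnets by size beside the sample

## Task

Finish the size row of brass tap bonnets on the rail: stand the four loose bonnets upright in the middle of the four empty rests, one on each, in order of size, so that they step down from the fixed big sample at one end of the rail - the largest next to the sample, the smallest farthest from it. Let go of them all at the end.

Things in the scene. Friction and masses are not known exactly. Their poses are not given: they have to be found in the camera images.
- bonnet_large: loose brass tap bonnet, largest of the four, upright on the bench pad, 86 mm high: round threaded foot 34 mm across, hexagon 41 mm across flats (its top 58 mm above the underside), on it a round upright stem 18 mm thick, 28 mm long (last 6 mm are 5 mm thinner). Grip the stem. Origin: centre of underside; z up along the stem.
- bonnet_medium: loose brass tap bonnet, second largest of the four, upright on the bench pad, 74 mm high: round threaded foot 30 mm across, hexagon 36 mm across flats (its top 46 mm above the underside), on it a round upright stem 15 mm thick, 28 mm long (last 6 mm are 5 mm thinner). Grip the stem. Origin: centre of underside; z up along the stem.
- bonnet_small: loose brass tap bonnet, third largest of the four, upright on the bench pad, 62 mm high: round threaded foot 26 mm across, hexagon 31 mm across flats (its top 34 mm above the underside), on it a round upright stem 13 mm thick, 28 mm long (last 6 mm are 5 mm thinner). Grip the stem. Origin: centre of underside; z up along the stem.
- bonnet_tiny: loose brass tap bonnet, smallest of the four, upright on the bench pad, 50 mm high: round threaded foot 22 mm across, hexagon 26 mm across flats (its top 22 mm above the underside), on it a round upright stem 11 mm thick, 28 mm long (last 6 mm are 5 mm thinner). Grip the stem. Origin: centre of underside; z up along the stem.
- rest_1: fixed round rest, one of four alike in a straight row on a low aluminium rail: steel disc 52 mm across with flat black rubber top 47 mm across. Origin: centre of its underside, on the rail; its flat top is 8 mm above the origin (18 mm above the bench pad). Neighbours are 60 to 80 mm apart, centre to centre.
- rest_2: fixed round rest, one of four alike in a straight row on a low aluminium rail: steel disc 52 mm across with flat black rubber top 47 mm across. Origin: centre of its underside, on the rail; its flat top is 8 mm above the origin (18 mm above the bench pad). Neighbours are 60 to 80 mm apart, centre to centre.
- rest_3: fixed round rest, one of four alike in a straight row on a low aluminium rail: steel disc 52 mm across with flat black rubber top 47 mm across. Origin: centre of its underside, on the rail; its flat top is 8 mm above the origin (18 mm above the bench pad). Neighbours are 60 to 80 mm apart, centre to centre.
- rest_4: fixed round rest, one of four alike in a straight row on a low aluminium rail: steel disc 52 mm across with flat black rubber top 47 mm across. Origin: centre of its underside, on the rail; its flat top is 8 mm above the origin (18 mm above the bench pad). Neighbours are 60 to 80 mm apart, centre to centre.
- sample: fixed sample: a brass bonnet of the same shape, bigger than the four (98 mm high, hexagon 46 mm), on its own rest at the left or right end of the rail, in line with the four empty rests, 65 to 75 mm from the nearest. A low round tin (60 mm across, 24 mm high) stands on the rail's other end. Origin: centre of the underside of its rest, z up.
Things that resemble listed ones, but are neither listed nor needed, are in the scene too. Leave any turquoise look-alike of the bonnet_large alone.

How it is judged:
By the outcome, as a careful person would: the job done as asked, in the order asked, and still so for the second after the job is handed in, with the robot touching nothing.
It also fails if it takes over 93 s, if anything falls off the work surface, if the arm or the gripper's body presses on something with over 40 N, if the wrist force passes 120 N, or if a joint passes its speed limit or range.

## Robot

A 6-joint arm with a two-finger parallel gripper is mounted at the origin on a cart in front of the work surface, level with it; the furniture and walls round the work are solid. World frame = base frame: x ahead of the robot, y to its left, z up, the work surface at z = 0. Lengths are in mm, angles in rad, forces in N, time in s.
With the tool pointing down it reaches from about 350 to 975 mm from the base axis. Payload 7.1 kg.
Tool frame: the origin (TCP) lies midway between the tips of the shut fingers; the grasp point (between the pads) lies 19 mm behind it (ctrl.grip_depth is the distance from the TCP to the grasp point, in mm); z points along the fingers, y is the line along which they close (so a half turn about z gives the same grasp; the last joint's range is limited). The gripper opens to 88 mm and grips with 3 to 60 N. Pads are 20 mm wide; open, the fingers measure 115 mm over their backs; the gripper's body (75 mm by 178 mm) begins 61 mm behind the grasp point.
Start: joints at [1.263, 0.423, 1.63, -0, 1.089, -0.019], TCP at [177.97, 599.109, 222.675] pointing down, gripper open.
Joint ranges: [-3, 3], [-0.9, 2.11], [0.09, 2.58], [-1.31, 4.45], [0.11, 2.69], [-2.54, 2.54]. Speed limits (rad/s): [2.39, 2.39, 3.01, 3.14, 3.14, 3.14].

## Interface

Orientations are given as a rotation vector (axis times angle).
In Python, from workcell import get_obs, vision, ctrl gives the robot as it stands.
- The arm moves only by the tool step_arm, never from a script. Its argument "plan" is a list of rows, each a list of 7 numbers: the opening, from -1 (shut) to 1 (fully open), then the shift along the tool's x, y, z as a fraction of full scale, then the turn, a rotation vector about the tool's x, y, z as a fraction of full scale. In form: [[fingers, dx, dy, dz, wx, wy, wz], ...]. A call has 1 to 20 rows; each row shifts and turns the commanded pose from where the row before left it, along the tool's axes as they then stand; what a row does not reach is not made up. Full scale, the value 1, is 50 mm for a shift and 0.12 rad for a turn. A row lasts 1/8 s, in which the tool goes at most 62.5 mm and 10.7 degrees, less where a joint would pass 70% of its speed; a pose out of reach is approached as far as the arm can. A call with a number of a shift or a turn outside -1 to 1 is refused whole. A call with a gripper value outside its range is refused whole. The fingers move at their own pace and stop on an object; the grip force is fixed at half the most. Time passes only in rows, so rows that do not move let the fingers close. It gives the time, the measured TCP pose, the force, the opening and the grip force at its end, in the units of the state.
- get_obs(): the state, without advancing time (a new reading comes with each control period).
- vision.get_image(name): name is "side" or "top" or "wrist"; returns a dict with "pixels" (420x560x3 uint8, red, green, blue), "depth" (420x560 float32, mm along the optical axis (not along the pixel's ray), 0 where there is no reading), "fx", "fy", "cx", "cy" (pixels), "T" (4x4, takes a point from camera to world coordinates); the wrist camera has in their place "T_tool_cam" (4x4, takes a point from camera to tool coordinates, whose origin is the TCP and whose axes are the flange's). Camera axes: x right, y down, z forward; pixel columns grow to the right and rows downward; lengths in mm; the calibration is good to about 2 mm. A picture is of the moment at which its call begins: read the wrist's pose just before it.
- ctrl.close_job(): hands the job in; it is judged then, once.
The state is a dict: "t": time; "qpos": joint angles; "qvel": joint speeds; "joint_torque": joint torques, N m; "ee_pos": TCP position; "orientation": TCP orientation; "ft_force": force on the tool from outside, world axes, zero at the start; "moment": the same for the moment, N m; "width": finger opening in mm; "grasp_force": force on a finger pad.
Only numpy, scipy, OpenCV 4.12 (cv2) and the standard library are available. Lean on these libraries where they do the work, as an engineer would, in place of code of your own. Each camera call takes 0.05 s, during which the arm holds its last target. There are 200 camera calls.

## Working session

There is one attempt and no reset: what is moved stays moved. The work goes in short steps, Python scripts to look and compute and a tool call to move; the robot and the scene stay as the last step left them, time stands still between calls to the robot, and variables do not carry over. Pictures are saved under pics/ and viewed, at most 14 in all, crops included, and the job is handed in when it is done.

Besides the shell and the picture viewer there is one more tool, called after "Request:" in YAML: its name, and indented under it one key for each argument. step_arm: Moves the arm, as the interface text tells. Its arguments: {"type":"object","properties":{"plan":{"type":"array","items":{"type":"array","items":{"type":"number","minimum":-1,"maximum":1}}}},"required":["plan"]}

```bash
mkdir -p pics; ls; python3 - <<'E'
from workcell import get_obs, vision, ctrl
import cv2,numpy as np
o=get_obs();print({k:np.round(v,3) for k,v in o.items()},ctrl.grip_depth)
for n in("top","side"):
    g=vision.get_image(n);np.savez(f"{n}0.npz",**g)
    cv2.imwrite(f"pics/{n}0.png",g["pixels"][:,:,::-1]);print(n,g["fx"],g["cx"],g["cy"],np.round(g["T"],3).tolist())
E
```

```text
pics
{'t': np.float64(0.0), 'qpos': array([ 1.263,  0.424,  1.631, -0.   ,  1.089, -0.019]), 'qvel': array([-0.001,  0.001,  0.   , -0.001, -0.001,  0.   ]), 'joint_torque': array([ 3.0000e-03, -5.4464e+01, -2.7366e+01,  6.5000e-02,  2.3000e-02,
       -0.0000e+00]), 'ee_pos': array([177.811, 598.604, 221.907]), 'orientation': array([-4.520e-01, -3.109e+00,  2.000e-03]), 'ft_force': array([ 0.424, -0.643,  0.28 ]), 'moment': array([-0.017,  0.003,  0.016]), 'grasp_force': np.float64(0.0), 'width': np.float64(87.775)} 18.700000000000003
top 510.8040482235631 278.43461936543025 210.5756717550955 [[-0.013, -0.983, 0.181, 382.719], [-0.999, 0.018, 0.029, -15.673], [-0.032, -0.18, -0.983, 1091.059], [0.0, 0.0, 0.0, 1.0]]
side 434.4870653867495 280.01939373937347 214.41090287345935 [[0.869, -0.273, 0.412, 212.043], [-0.494, -0.498, 0.713, -617.804], [0.01, -0.823, -0.568, 549.19], [0.0, 0.0, 0.0, 1.0]]
```

View pics/top0.png

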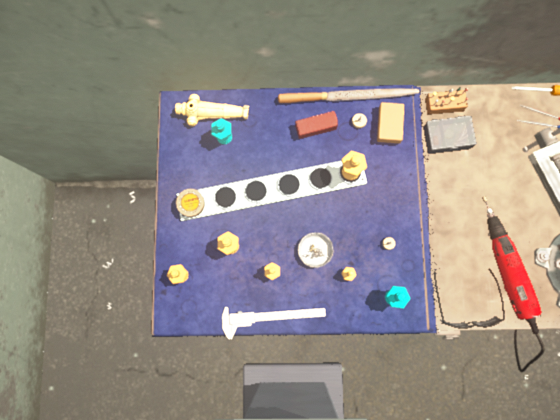

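View pics/side0.png

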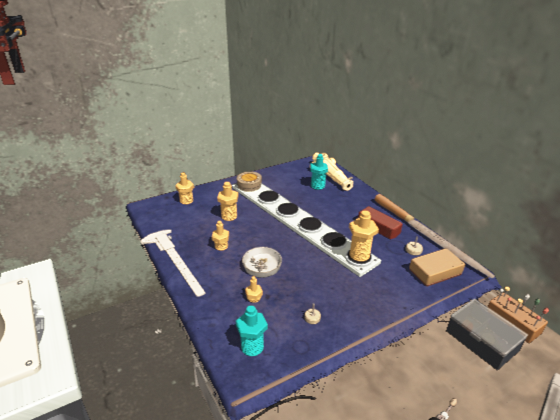

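Top view: brass bonnets are at (228,243), (177,274), (272,271) and (348,273). The sample is at (352,165), with rests at (320,178), (289,184), (256,190) and (226,197) and the tin at (190,203). The turquoise look-alikes are at (221,131) and (398,297), to be left alone. Other yellow things are the brass fitting at (212,110) and the block at (390,122). The side view agrees.

```bash
cat > h.py <<'E'
import numpy as np,cv2
def ray(g,u,v):
    T=g["T"];d=T[:3,:3]@np.array([(u-g["cx"])/g["fx"],(v-g["cy"])/g["fy"],1]);return T[:3,3],d
def plane(g,u,v,z):
    o,d=ray(g,u,v);return o+d*(z-o[2])/d[2]
def tri(r1,r2):
    (a,d),(b,e)=r1,r2;s=np.linalg.lstsq(np.c_[d,-e],b-a,rcond=None)[0]
    p,q=a+s[0]*d,b+s[1]*e;return (p+q)/2,np.linalg.norm(p-q)
def pts(g):
    v,u=np.mgrid[:420,:560];D=g["depth"]
    P=np.stack([(u-g["cx"])/g["fx"]*D,(v-g["cy"])/g["fy"]*D,D],-1)
    return P@g["T"][:3,:3].T+g["T"][:3,3]
def blobs(m,lo,hi):
    n,l,s,c=cv2.connectedComponentsWithStats(m.astype(np.uint8),connectivity=4)
    return [(l==i,s[i],c[i]) for i in range(1,n) if lo<=s[i,4]<=hi]
E
cat > m.py <<'E'
from h import *
G={n:dict(np.load(n+"0.npz")) for n in("top","side")}
W={}
for n,g in G.items():
    h=cv2.cvtColor(g["pixels"],cv2.COLOR_RGB2HSV);P=pts(g);g["P"]=P
    m=(h[...,0]>12)&(h[...,0]<32)&(h[...,1]>110)&(h[...,2]>110)
    print(n)
    for b,s,c in blobs(m,60,2500):
        q=P[b&(g["depth"]>0)]
        zt=np.percentile(q[:,2],98); t=q[q[:,2]>zt-8]
        if abs(q[:,1].mean())<330 and 300<q[:,0].mean()<950: print(s,np.round(c,1),"ztop",zt.round(1),"top ctr",np.median(t,0).round(1))
    k=(h[...,2]<60)
    for b,s,c in blobs(k,60,900):
        q=P[b&(g["depth"]>0)]
        if len(q)and 8<np.median(q[:,2])<30: 
            e=cv2.fitEllipse(max(cv2.findContours(b.astype(np.uint8),0,1)[0],key=len))
            print("dark",s,np.round(e[0],1),np.round(e[1],1),"z",np.median(q[:,2]).round(1),"plane18",plane(g,*e[0],18).round(1))
            W.setdefault(n,[]).append(e[0])
for a in W["top"]:
    for b in W["side"]:
        p,r=tri(ray(G["top"],*a),ray(G["side"],*b))
        if r<8:print("rest tri",p.round(1),r.round(1))
E
python3 m.py
```

```text
top
[279  94  47   8 151] [298.4  98.5] ztop 22.1 top ctr [832.6 -24.3  17.2]
[378 106  23  37 127] [384.4 132.2] ztop 29.2 top ctr [ 737.1 -208.9   24.5]
[342 157  18  23 230] [349.3 169.2] ztop 114.1 top ctr [ 658.6 -134.2  109.7]
[181 193  18  18 254] [189.5 201.8] ztop 37.1 top ctr [599.7 204.1  33.2]
[217 238  21  17 123] [224.7 246.5] ztop 83.7 top ctr [502.7 121.6  80.4]
[167 269  21  15 138] [175.9 276. ] ztop 73.4 top ctr [445.4 227.4  67.5]
side
[176 172  18  32 359] [184.8 189.3] ztop 72.1 top ctr [446.7 221.   68.5]
[241 173  16   9 111] [248.7 176.9] ztop 34.6 top ctr [599.  203.1  32.8]
[218 182  20  39 538] [227.9 202.1] ztop 85.0 top ctr [507.2 114.8  82.1]
[376 194  34  27 240] [392.  206.1] ztop 20.8 top ctr [834.  -36.7  17.5]
[350 210  29  51 969] [362.2 236. ] ztop 114.8 top ctr [ 660.2 -144.3  112.2]
[212 221  17  29 330] [220.2 236.8] ztop 60.5 top ctr [450.   27.1  56.1]
[412 260  53  25 343] [441.8 273.4] ztop 26.4 top ctr [ 753.5 -257.1   23.4]
[245 276  18  26 276] [253.5 290.7] ztop 48.9 top ctr [ 443.8 -131.3   44.4]
dark [260 191  18  10 136] [268.5 195.6] [ 8.9 17.1] z 17.3 plane18 [611.7 127.5  18. ]
dark [279 203  18  11 157] [287.6 208.2] [ 9.7 18.1] z 17.3 plane18 [623.7  61.4  18. ]
dark [300 218  21  11 181] [310.3 223. ] [10.5 19.4] z 17.3 plane18 [637.1  -9.5  18. ]
dark [324 233  22  14 235] [334.5 239.1] [12.8 21.1] z 17.2 plane18 [649.6 -78.9  18. ]Traceback (most recent call last):
  File "m.py", line 19, in <module>
    for a in W["top"]:
             ~^^^^^^^
KeyError: 'top'
```

```bash
cat >> h.py <<'E'
from scipy.spatial.transform import Rotation as Rn
def togo(x,y,z,ang=None):
    "tool-axis units to go to TCP x,y,z ; tool y along world angle ang(deg)"
    from workcell import get_obs
    o=get_obs();R=Rn.from_rotvec(o["orientation"]).as_matrix()
    d=R.T@(np.array([x,y,z])-o["ee_pos"])/50
    a=np.degrees(np.arctan2(R[1,1],R[0,1]));print("t",o["t"].round(2),"pos",o["ee_pos"].round(1),"yang",a.round(2),"tilt",R[:,2].round(3),"units",d.round(3),"F",o["ft_force"].round(1),"w",o["width"].round(1))
    if ang is not None: print("turn wz",(np.radians((a-ang+90)%180-90)/0.12).round(3))
def wrist(name):
    from workcell import get_obs,vision
    o=get_obs();g=vision.get_image("wrist");T=np.eye(4);T[:3,:3]=Rn.from_rotvec(o["orientation"]).as_matrix();T[:3,3]=o["ee_pos"]
    g["T"]=T@g["T_tool_cam"];np.savez(name+".npz",**g);cv2.imwrite("pics/"+name+".png",g["pixels"][:,:,::-1]);return g
E
python3 - <<'E'
from h import *
g=wrist("w0");print(g["fx"],g["T_tool_cam"].round(3).tolist());togo(520,60,300,10)
# top view rests: local dark
t=dict(np.load("top0.npz"));v=t["pixels"].max(2);P=pts(t)
for th in(40,60,75,90):
    for b,s,c in blobs(v<th,40,700):
        if 190<c[0]<345 and 150<c[1]<220: print(th,s,c.round(1),plane(t,*c,18).round(1),np.median(P[b],0).round(1))
E
```

```text
301.82053276918924 [[-0.001, -0.968, -0.25, 68.179], [1.0, -0.001, 0.001, -0.696], [-0.001, -0.25, 0.968, -162.342], [0.0, 0.0, 0.0, 1.0]]Traceback (most recent call last):
  File "<stdin>", line 2, in <module>
  File "h.py", line 22, in togo
    a=np.degrees(np.arctan2(R[1,1],R[0,1]));print("t",o["t"].round(2),"pos",o["ee_pos"].round(1),"yang",a.round(2),"tilt",R[:,2].round(3),"units",d.round(3),"F",o["ft_force"].round(1),"w",o["width"].round(1))
                                                      ^^^^^^^^^^^^
AttributeError: 'float' object has no attribute 'round'
```

Request:
step_arm:
  plan:
    - [1, 0, 0, -0.2, 0, 0, 1]
    - [1, 0, 0, -0.2, 0, 0, 1]
    - [1, 0, 0, -0.2, 0, 0, 1]
    - [1, 0, 0, -0.2, 0, 0, 1]
    - [1, 0, 0, -0.2, 0, 0, 1]
    - [1, 0, 0, -0.2, 0, 0, 1]
    - [1, 0, 0, -0.2, 0, 0, 1]
    - [1, 0, 0, -0.2, 0, 0, 1]
    - [1, 0, 0, 0, 0, 0, 1]

```text
t: 1.27
ee_pos: [178.1, 599.4, 303.3]
orientation: [-1.991, -2.43, -0.001]
ft_force: [-0.1, -0.7, 0.6]
width: 87.8
grasp_force: 0.0
```

```bash
python3 -c "
from h import *
togo(510,60,310,10)"
```

```text
Traceback (most recent call last):
  File "h.py", line 22, in togo
    a=np.degrees(np.arctan2(R[1,1],R[0,1]));print("t",o["t"].round(2),"pos",o["ee_pos"].round(1),"yang",a.round(2),"tilt",R[:,2].round(3),"units",d.round(3),"F",o["ft_force"].round(1),"w",o["width"].round(1))
                                                      ^^^^^^^^^^^^
AttributeError: 'float' object has no attribute 'round'
```

```bash
sed -i 's/"t",o\["t"\].round(2)/"t",round(float(o["t"]),2)/;s/a.round(2)/round(float(a),2)/;s/o\["width"\].round(1)/round(float(o["width"]),1)/' h.py; python3 - <<'E'
from h import *
togo(510,60,310,10)
t=dict(np.load("top0.npz"));v=t["pixels"].max(2);P=pts(t)
for th in(40,60,75,90):
    for b,s,c in blobs(v<th,40,700):
        if 190<c[0]<345 and 150<c[1]<220: print(th,s,c.round(1),plane(t,*c,18).round(1),np.median(P[b],0).round(1))
E
```

```text
t 1.27 pos [178.1 599.4 303.3] yang 11.34 tilt [ 0.     0.001 -1.   ] units [-11.882   4.387  -0.142] F [-0.1 -0.7  0.6] w 87.8
turn wz 0.195
90 [320 169  10  16 117] [324.8 176.4] [653.1 -85.4  18. ] [653.9 -85.7  18. ]
```

Request:
step_arm:
  plan:
    - [1, -0.8, 0.3, 0, 0, 0, 0.2]
    - [1, -0.8, 0.3, 0, 0, 0, 0]
    - [1, -0.8, 0.3, 0, 0, 0, 0]
    - [1, -0.8, 0.3, 0, 0, 0, 0]
    - [1, -0.8, 0.3, 0, 0, 0, 0]
    - [1, -0.8, 0.3, 0, 0, 0, 0]
    - [1, -0.8, 0.3, 0, 0, 0, 0]
    - [1, -0.8, 0.3, 0, 0, 0, 0]
    - [1, -0.8, 0.3, 0, 0, 0, 0]
    - [1, -0.8, 0.3, 0, 0, 0, 0]
    - [1, -0.8, 0.3, 0, 0, 0, 0]
    - [1, -0.8, 0.3, 0, 0, 0, 0]
    - [1, -0.8, 0.3, 0, 0, 0, 0]
    - [1, -0.8, 0.3, 0, 0, 0, 0]
    - [1, 0, 0, 0, 0, 0, 0]

```text
t: 3.15
ee_pos: [485.5, 83.8, 302.4]
orientation: [2.019, 2.406, -0.001]
ft_force: [0.2, -0.1, -0.4]
width: 88.0
grasp_force: 0.0
```

```bash
python3 - <<'E'
from h import *
togo(510,60,310,10);wrist("w1")
E
```

```text
t 3.15 pos [485.5  83.8 302.4] yang 10.0 tilt [-0. -0. -1.] units [-0.553  0.399 -0.151] F [ 0.2 -0.1 -0.4] w 88.0
turn wz -0.001
```

View pics/w1.png

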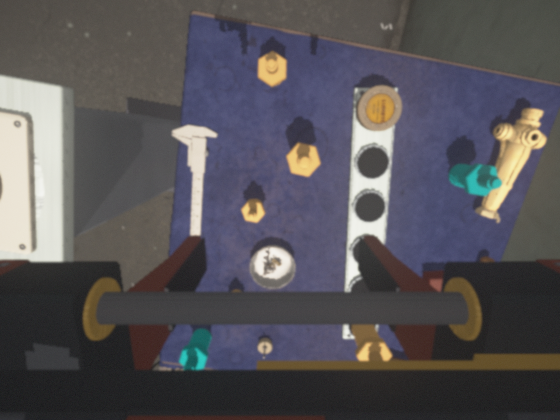

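Wrist view: medium is at (272,69), large at (303,158), small at (253,210) and rests at (373,162) and (369,206). The fingers hide the rest, so I'm shifting towards -y for a second view.

Request:
step_arm:
  plan:
    - [1, -0.8, 0, 0, 0, 0, 0]
    - [1, -0.8, 0, 0, 0, 0, 0]
    - [1, -0.8, 0, 0, 0, 0, 0]
    - [1, -0.8, 0, 0, 0, 0, 0]
    - [1, -0.6, 0, 0, 0, 0, 0]
    - [1, 0, 0, 0, 0, 0, 0]

```text
t: 3.95
ee_pos: [518.2, -101.5, 302.4]
orientation: [-2.017, -2.408, 0.0]
ft_force: [-0.4, 1.4, -0.0]
width: 88.1
grasp_force: 0.0
```

```bash
cat > m2.py <<'E'
from h import *
import sys
from workcell import get_obs
for n in sys.argv[1:]:
    g=dict(np.load(n+".npz"));P=pts(g);h=cv2.cvtColor(g["pixels"],cv2.COLOR_RGB2HSV)
    print(n)
    ok=g["depth"]>0
    m=(h[...,0]>12)&(h[...,0]<32)&(h[...,1]>100)&(h[...,2]>90)
    for b,s,c in blobs(m,100,4000):
        q=P[b&ok]
        if len(q)<50 or c[1]>270:continue
        zt=np.percentile(q[:,2],98);t=q[q[:,2]>zt-5]
        print("brass",c.round(1),s[2:5],"zt",zt.round(1),"tipctr",((t.max(0)+t.min(0))/2).round(1),"n",len(t))
    k=h[...,2]<60
    for b,s,c in blobs(k,100,3000):
        q=P[b&ok]
        if len(q) and 10<np.median(q[:,2])<28 and c[1]<280:
            ct=max(cv2.findContours(b.astype(np.uint8),0,1)[0],key=len);e=cv2.fitEllipse(cv2.convexHull(ct))
            z=np.median(q[:,2]);print("rest",np.round(e[0],1),np.round(e[1],1),"z",z.round(1),plane(g,*e[0],18).round(1),"diam",np.round(np.array(e[1])/302*(g["T"][2,3]-18)*1.0,1))
E
python3 - <<'E'
from h import *
togo(510,-100,310,10);wrist("w2")
E
python3 m2.py w1 w2
```

```text
t 3.95 pos [ 518.2 -101.5  302.4] yang 10.12 tilt [-0.  0. -1.] units [ 0.058 -0.156 -0.151] F [-0.4  1.4 -0. ] w 88.1
turn wz 0.017
w1
brass [271.7  68.4] [ 28  34 758] zt 74.6 tipctr [446.5 226.   73.6] n 63
brass [379.8 108.2] [ 29  31 696] zt 35.6 tipctr [599.3 203.8  34.1] n 696
brass [516. 135.] [ 41  55 688] zt 38.0 tipctr [805.4 199.7  38. ] n 83
brass [302.9 159.1] [ 33  33 807] zt 86.9 tipctr [507.1 120.4  85.8] n 83
brass [252.8 210.5] [ 23  22 381] zt 62.5 tipctr [450.1  31.7  60.6] n 29
w2
brass [305.   12.1] [ 37  30 791] zt 72.6 tipctr [508.3 113.1  73.3] n 40
brass [534.8   4.8] [ 17  14 163] zt 33.6 tipctr [799.1 174.2  31.2] n 73
brass [249.8  74.2] [ 26  27 521] zt 62.4 tipctr [449.8  31.4  60.6] n 44
brass [500.3 170.9] [ 30  66 751] zt 22.7 tipctr [835.2 -36.6  20.8] n 538
brass [229.9 187.7] [ 19  19 267] zt 50.5 tipctr [ 443.  -127.4   48.7] n 16
brass [381.  228.2] [  46   43 1136] zt 304.9 tipctr [564.9 -81.8 315.1] n 33
```

View pics/w2.png

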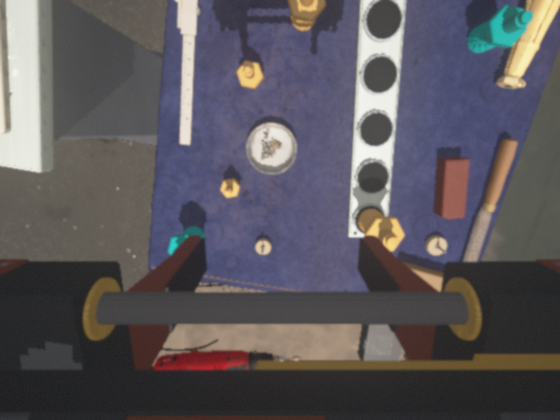

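View w2: tiny is at (230,188), small at (250,74), and the rests at (384,18), (379,73), (376,128) and (372,177). The sample stands beyond the last one at (381,228). The order is confirmed: sample at low y, so large goes on the rest near y≈-80.

```bash
cat > m3.py <<'E'
from h import *
R={}
for n in("w1","w2","top0","side0"):
    g=dict(np.load(n+".npz"));P=pts(g);v=g["pixels"].max(2);print(n)
    ok=(g["depth"]>0)
    L=P[...,0]-(636+(-5-P[...,1])*.18)
    for lab,m in(("depth",(P[...,2]>14)&(P[...,2]<23)),("dark",v<95)):
        m=m&ok&(abs(L)<34)&(abs(P[...,1]-20)<150)&(P[...,2]<30)
        m=cv2.morphologyEx(m.astype(np.uint8),cv2.MORPH_OPEN,np.ones((3,3)))
        for b,s,c in blobs(m,60,4000):
            ct=max(cv2.findContours(b.astype(np.uint8),0,1)[0],key=len);q=P[b]
            if len(ct)<8: continue
            e=cv2.fitEllipse(cv2.convexHull(ct))
            print(lab,np.round(e[0],1),np.round(e[1],1),"zmed",np.median(q[:,2]).round(1),"xy",plane(g,*e[0],18).round(1)[:2],"ext",np.round(np.percentile(q,98,0)-np.percentile(q,2,0),0)[:2])
            if lab=="dark":R.setdefault(n,[]).append((g,e[0]))
for a,b in(("w2","side0"),("w1","w2"),("w2","top0")):
    for g,c in R.get(a,[]):
        for k,d in R.get(b,[]):
            p,r=tri(ray(g,*c),ray(k,*d))
            if r<5 and abs(p[2]-18)<15:print("tri",a,b,p.round(1),r.round(1))
E
python3 m3.py
```

```text
w1
depth [371.7 161.9] [33.7 36. ] zmed 18.1 xy [611.  131.2] ext [46. 46.]
depth [368.8 206.3] [31.8 34.1] zmed 18.3 xy [623.1  65.1] ext [45. 46.]
depth [354.7 250.6] [ 8.9 24.6] zmed 17.8 xy [618.8  -9. ] ext [14. 35.]
depth [357.7 288.1] [18.5 22.6] zmed 18.0 xy [638.8 -72. ] ext [29. 24.]
dark [372.6 162.2] [27.7 30.1] zmed 18.4 xy [612.4 130.9] ext [39. 38.]
dark [369.6 206.7] [26.3 28.3] zmed 18.5 xy [624.5  64.8] ext [38. 38.]
dark [359.4 290.3] [15.1 20.7] zmed 18.3 xy [642.5 -75.5] ext [24. 20.]
w2
depth [382.6  19.1] [38.  44.9] zmed 18.2 xy [611.4 130. ] ext [46. 44.]
depth [378.8  74.3] [36.6 41.1] zmed 18.2 xy [623.5  63.9] ext [46. 46.]
depth [375.  128.8] [34.8 37.9] zmed 18.2 xy [636.5  -7.1] ext [46. 46.]
depth [371.7 176.6] [33.  35.6] zmed 18.2 xy [648.8 -74.6] ext [46. 46.]
depth [370.6 210. ] [12.4 25.9] zmed 18.0 xy [ 659.8 -124.8] ext [38. 13.]
dark [383.5  18.5] [32.2 38.1] zmed 18.4 xy [612.4 131. ] ext [38. 40.]
dark [379.6  73.9] [30.3 34.4] zmed 18.5 xy [624.5  64.6] ext [38. 38.]
dark [375.9 128.8] [28.4 31.5] zmed 18.5 xy [637.7  -6.9] ext [37. 38.]
dar
[... 537 characters left out ...]
[12.8 22.9] zmed 17.2 xy [623.1  59. ] ext [45. 43.]
depth [310.8 224. ] [14.8 22.9] zmed 17.0 xy [636. -13.] ext [45. 45.]
depth [334.5 239.9] [16.1 25.5] zmed 17.0 xy [648.1 -80.9] ext [45. 44.]
dark [268.6 195.4] [10.2 18.7] zmed 17.2 xy [612.1 128. ] ext [40. 39.]
dark [287.8 208. ] [11.2 20.1] zmed 17.4 xy [624.5  61.8] ext [42. 37.]
dark [310.3 222.9] [12.7 20.5] zmed 17.2 xy [637.4  -9.1] ext [39. 40.]
dark [334.3 239.1] [14.4 22.7] zmed 17.2 xy [649.3 -78.6] ext [41. 42.]
tri w2 side0 [613.5 131.7  15.5] 1.0
tri w2 side0 [625.7  64.8  15.7] 1.2
tri w2 side0 [638.6  -6.9  16.1] 0.6
tri w2 side0 [651.2 -76.2  15.6] 0.2
tri w1 w2 [612.4 131.   18.1] 0.1
tri w1 w2 [624.6  64.7  17.5] 0.0
```

Request:
step_arm:
  plan:
    - [1, -0.06, -0.4, 0.9, 0, 0, 0]
    - [1, -0.06, -0.4, 0.9, 0, 0, 0]
    - [1, -0.06, -0.4, 0.9, 0, 0, 0]
    - [1, -0.06, -0.37, 0.9, 0, 0, 0]
    - [1, 0, 0, 0.25, 0, 0, 0]
    - [1, 0, 0, 0, 0, 0, 0]

```text
t: 4.75
ee_pos: [444.0, -126.2, 110.4]
orientation: [-2.014, -2.411, -0.0]
ft_force: [-0.4, -0.2, -1.3]
width: 87.8
grasp_force: 0.0
```

```bash
cat > m4.py <<'E'
from h import *
import sys
# name, hextop height, tipheight : brass measured near the tool axis
n,hz,rest=sys.argv[1],float(sys.argv[2]),len(sys.argv)>3
togo(0,0,0)
g=wrist(n);P=pts(g);h=cv2.cvtColor(g["pixels"],cv2.COLOR_RGB2HSV);ok=g["depth"]>0
m=(h[...,0]>10)&(h[...,0]<34)&(h[...,1]>90)&(h[...,2]>60)&ok&(P[...,2]<hz+60)
for b,s,c in blobs(m,150,40000):
    q=P[b];zt=np.percentile(q[:,2],97)
    if zt<hz:continue
    print("blob",c.round(0),s[4],"ztop",zt.round(1))
    for lab,lo,hi in(("tip",zt-2,zt+3),("hex",hz-3,hz+3)):
        k=cv2.morphologyEx((b&(P[...,2]>lo)&(P[...,2]<hi)).astype(np.uint8),cv2.MORPH_OPEN,np.ones((3,3)))
        if k.sum()<20:continue
        ct=max(cv2.findContours(k,0,1)[0],key=cv2.contourArea);(u,v),r=cv2.minEnclosingCircle(ct)
        z=np.median(P[k>0][:,2]);p=plane(g,u,v,z);t=P[k>0]
        print(lab,"px",round(u),round(v),"z",z.round(1),"xy",p[:2].round(1),"bbox mid",((np.percentile(t,99,0)+np.percentile(t,1,0))/2).round(1)[:2],"ext",(np.percentile(t,99,0)-np.percentile(t,1,0)).round(1)[:2])
E
python3 m4.py t1 22
```

```text
t 4.75 pos [ 444.  -126.2  110.4] yang 10.25 tilt [-0.  0. -1.] units [ 4.063 -8.289  2.21 ] F [-0.4 -0.2 -1.3] w 87.8
blob [330.  16.] 1479 ztop 52.5
tip px 330 2 z 52.9 xy [447.8  25.1] bbox mid [449.5  25.4] ext [6.7 2. ]
blob [281. 212.] 603 ztop 50.0
hex px 281 208 z 22.0 xy [ 441.9 -121.6] bbox mid [ 441.6 -121.6] ext [22.2 14.9]
blob [519. 256.] 338 ztop 40.5
hex px 508 255 z 22.1 xy [ 648.7 -128.8] bbox mid [ 650.3 -128.1] ext [13.1 12.5]
```

View pics/t1.png

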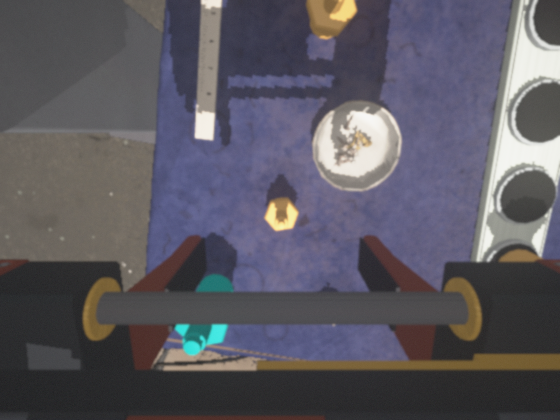

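```bash
cat > m5.py <<'E'
from h import *
import sys
n,hz,x,y=sys.argv[1],*map(float,sys.argv[2:5])
g=dict(np.load(n+".npz"));P=pts(g);h=cv2.cvtColor(g["pixels"],cv2.COLOR_RGB2HSV)
m=(h[...,0]>8)&(h[...,0]<36)&(h[...,1]>60)&(g["depth"]>0)&(np.hypot(P[...,0]-x,P[...,1]-y)<30)&(P[...,2]<hz+32)
c=g["T"][:3,3]
for lab,lo,hi in(("tip",hz+26,hz+31),("hex",hz-2,hz+2)):
    t=P[m&(P[...,2]>lo)&(P[...,2]<hi)]
    if len(t)>3:print(lab,len(t),"z",np.median(t[:,2]).round(1),"mid",((t.max(0)+t.min(0))/2).round(1)[:2],"mean",t.mean(0).round(1)[:2],"ext",np.ptp(t,0).round(1)[:2])
# hex corner/flat symmetric: min area rect of hex points + stem shadow fill
t=P[m&(abs(P[...,2]-hz)<3)][:,:2].astype(np.float32);(cx,cy),r=cv2.minEnclosingCircle(t);print("hex circle",round(cx,1),round(cy,1),"r",round(r,1))
# stem axis side: stem points' mid across the tool y
t=P[m&(P[...,2]>hz+4)&(P[...,2]<hz+22)];print("stem",len(t),"mean",t.mean(0).round(1),"xmid",((t.max(0)+t.min(0))/2).round(1)[:2])
E
python3 m5.py t1 22 443 -125
```

```text
tip 46 z 50.2 mid [ 442.8 -127.9] mean [ 442.9 -127.8] ext [5.5 5.7]
hex 532 z 22.1 mid [ 442.7 -128.2] mean [ 442.6 -125.9] ext [27.5 29.1]
hex circle 443.1 -128.2 r 14.8
stem 112 mean [ 442.7 -125.3   38.2] xmid [ 442.9 -127.7]
```

Request:
step_arm:
  plan:
    - [1, -0.03, -0.03, 0.7, 0, 0, 0]
    - [1, 0, 0, 0.7, 0, 0, 0]
    - [1, 0, 0, 0.29, 0, 0, 0]
    - [0, 0, 0, 0, 0, 0, 0]
    - [-1, 0, 0, 0, 0, 0, 0]
    - [-1, 0, 0, 0, 0, 0, 0]
    - [-1, 0, 0, 0, 0, 0, 0]
    - [-1, 0, 0, 0, 0, 0, 0]
    - [-1, 0, 0, 0, 0, 0, 0]

```text
t: 5.92
ee_pos: [442.0, -128.8, 25.8]
orientation: [2.015, 2.41, 0.0]
ft_force: [-0.1, -0.2, 0.3]
width: 31.2
grasp_force: 0.0
```

```bash
python3 -c "
from h import *
togo(612,130.7,190,10)"
```

```text
t 5.92 pos [ 442.  -128.8   25.8] yang 10.2 tilt [ 0. -0. -1.] units [ 4.506  4.266 -3.285] F [-0.1 -0.2  0.3] w 31.2
turn wz 0.028
```

Request:
step_arm:
  plan:
    - [-1, 0, 0, 0, 0, 0, 0]
    - [-1, 0, 0, 0, 0, 0, 0]
    - [-1, 0, 0, 0, 0, 0, 0]
    - [-1, 0, 0, 0, 0, 0, 0]

```text
t: 6.42
ee_pos: [441.9, -128.7, 25.6]
orientation: [-2.015, -2.41, 0.0]
ft_force: [-0.5, -0.4, -1.0]
width: 10.4
grasp_force: 30.0
```

```bash
python3 -c "
from h import *
for i in range(2):togo(612,130.7,190,10)"
```

```text
t 6.42 pos [ 441.9 -128.7   25.6] yang 10.2 tilt [-0.  0. -1.] units [ 4.504  4.267 -3.289] F [-0.5 -0.4 -1. ] w 10.4
turn wz 0.029
t 6.42 pos [ 441.9 -128.7   25.6] yang 10.2 tilt [-0.  0. -1.] units [ 4.504  4.267 -3.289] F [-0.5 -0.4 -1. ] w 10.4
turn wz 0.029
```

Request:
step_arm:
  plan:
    - [-1, 0, 0, -0.6, 0, 0, 0.03]
    - [-1, 0, 0, -0.7, 0, 0, 0]
    - [-1, 0, 0, -0.7, 0, 0, 0]
    - [-1, 0.4, 0.4, -0.5, 0, 0, 0]
    - [-1, 0.64, 0.61, 0, 0, 0, 0]
    - [-1, 0.64, 0.61, 0, 0, 0, 0]
    - [-1, 0.64, 0.61, 0, 0, 0, 0]
    - [-1, 0.64, 0.61, 0, 0, 0, 0]
    - [-1, 0.64, 0.61, 0, 0, 0, 0]
    - [-1, 0.5, 0.5, 0, 0, 0, 0]
    - [-1, 0.35, 0.3, 0, 0, 0, 0]
    - [-1, 0, 0, 0, 0, 0, 0]
    - [-1, 0, 0, 0, 0, 0, 0]

```text
t: 8.05
ee_pos: [611.8, 126.4, 150.3]
orientation: [-2.019, -2.406, 0.002]
ft_force: [-0.6, -0.8, -0.2]
width: 9.7
grasp_force: 30.0
```

```bash
python3 -c "
from h import *
togo(612.1,130.2,44.2,10)"
```

```text
t 8.05 pos [611.8 126.4 150.3] yang 9.98 tilt [-0.001 -0.001 -1.   ] units [0.074 0.022 2.123] F [-0.6 -0.8 -0.2] w 9.7
turn wz -0.003
```

```bash
cat > held.py <<'E'
from h import *
import sys
from workcell import get_obs
o=get_obs();g=wrist(sys.argv[1]);P=pts(g);h=cv2.cvtColor(g["pixels"],cv2.COLOR_RGB2HSV);x,y,z=o["ee_pos"]
m=(h[...,0]>8)&(h[...,0]<36)&(h[...,1]>60)&(g["depth"]>0)&(np.hypot(P[...,0]-x,P[...,1]-y)<32)&(P[...,2]<z+5)&(P[...,2]>z-70)
t=P[m];print("held n",len(t),"z pct-TCP",(np.percentile(t[:,2],[2,10,50,90,98])-z).round(1))
zh=np.percentile(t[:,2],80);s=t[abs(t[:,2]-zh)<3];c=((s.max(0)+s.min(0))/2);print("hex top z-TCP",(zh-z).round(1),"mid-TCP",(c-o["ee_pos"]).round(1)[:2],"ext",np.ptp(s,0).round(1)[:2])
v=g["pixels"].max(2);L=P[...,0]-(636+(-5-P[...,1])*.18)
k=(P[...,2]>14)&(P[...,2]<23)&(g["depth"]>0)&(abs(L)<34)&(abs(P[...,1]-20)<150)
for b,s,c in blobs(cv2.morphologyEx(k.astype(np.uint8),cv2.MORPH_OPEN,np.ones((5,5))),300,20000):
    q=P[b];print("rest px",c.round(0),"bbox mid",((np.percentile(q,99.5,0)+np.percentile(q,.5,0))/2).round(1),"ext",(np.percentile(q,99.5,0)-np.percentile(q,.5,0)).round(0)[:2])
E
python3 held.py h1
```

```text
held n 606 z pct-TCP [-11.7  -8.3  -3.5   1.6   4.2]
hex top z-TCP -2.1 mid-TCP [-2.6  8.1] ext [19.2 13.4]
rest px [283. 197.] bbox mid [611.8 130.9  17.4] ext [49. 49.]
rest px [282. 331.] bbox mid [638.  -21.1  17.5] ext [31. 23.]
```

View pics/h1.png

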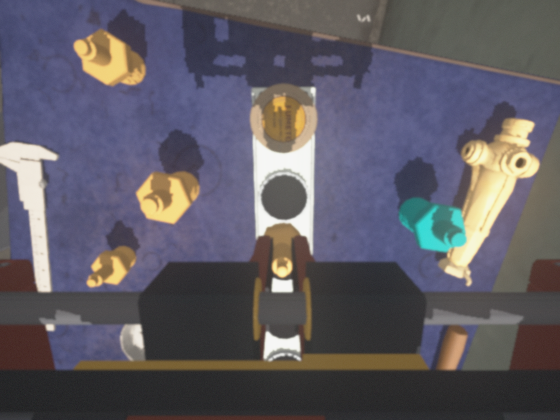

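The held bonnet hangs upright at (283,250), and the empty end rest is at (283,197), measured at (611.8,130.9). Lowering.

Request:
step_arm:
  plan:
    - [-1, 0.08, 0.02, 0.6, 0, 0, 0]
    - [-1, 0, 0, 0.6, 0, 0, 0]
    - [-1, 0, 0, 0.5, 0, 0, 0]
    - [-1, 0, 0, 0.25, 0, 0, 0]
    - [-1, 0, 0, 0.1, 0, 0, 0]
    - [-1, 0, 0, 0, 0, 0, 0]
    - [-1, 0, 0, 0, 0, 0, 0]

```text
t: 8.98
ee_pos: [613.6, 131.4, 49.1]
orientation: [2.019, 2.406, 0.002]
ft_force: [-0.2, 0.5, -1.0]
width: 10.2
grasp_force: 30.0
```

```bash
python3 -c "
from h import *
togo(612.1,130.2,44,10)"
```

```text
t 8.97 pos [613.6 131.4  49.1] yang 9.99 tilt [ 0.002  0.    -1.   ] units [-0.018 -0.034  0.102] F [-0.2  0.5 -1. ] w 10.2
turn wz -0.002
```

Request:
step_arm:
  plan:
    - [-1, -0.02, -0.03, 0.05, 0, 0, 0]
    - [-1, 0, 0, 0.04, 0, 0, 0]
    - [-1, 0, 0, 0, 0, 0, 0]

```text
t: 9.35
ee_pos: [611.6, 130.1, 43.6]
orientation: [-2.019, -2.406, 0.0]
ft_force: [0.3, -0.4, -0.0]
width: 10.0
grasp_force: 30.0
```

```bash
python3 -c "
from h import *
togo(612.1,130.2,44,10)"
```

```text
t 9.35 pos [611.6 130.1  43.6] yang 9.99 tilt [-0. -0. -1.] units [ 0.     0.011 -0.008] F [ 0.3 -0.4 -0. ] w 10.0
turn wz -0.001
```

Request:
step_arm:
  plan:
    - [-0.3, 0, 0, 0, 0, 0, 0]
    - [0, 0, 0, 0, 0, 0, 0]
    - [0.3, 0, 0, 0, 0, 0, 0]
    - [0.3, 0, 0, -0.4, 0, 0, 0]
    - [0.5, 0, 0, -0.8, 0, 0, 0]
    - [1, 0, 0, -0.9, 0, 0, 0]
    - [1, -0.25, -0.6, 0, 0, 0, 0]
    - [1, -0.25, -0.7, 0, 0, 0, 0]
    - [1, -0.25, -0.7, 0, 0, 0, 0]
    - [1, -0.25, -0.6, 0, 0, 0, 0]
    - [1, -0.2, -0.6, 0.2, 0, 0, 0]
    - [1, -0.18, -0.33, 0.2, 0, 0, 0]
    - [1, 0, 0, 0, 0, 0, 0]
    - [1, 0, 0, 0, 0, 0, 0]

```text
t: 11.1
ee_pos: [451.3, 31.8, 129.8]
orientation: [2.019, 2.405, 0.003]
ft_force: [0.1, -0.2, -0.4]
width: 87.4
grasp_force: 0.0
```

```bash
python3 - <<'E'
from h import *
togo(450,31.5,38,10);wrist("s1")
E
python3 m5.py s1 34 450 31; echo placed; python3 m5.py s1 40 612 131
```

```text
t 11.1 pos [451.3  31.8 129.8] yang 9.98 tilt [ 0.002  0.    -1.   ] units [-1.000e-03 -3.000e-02  1.836e+00] F [ 0.1 -0.2 -0.4] w 87.4
turn wz -0.002
tip 76 z 62.1 mid [450.   31.5] mean [450.   31.5] ext [7.5 7.4]
hex 759 z 34.1 mid [450.4  31.1] mean [449.8  33.1] ext [34.7 31.2]
hex circle 450.6 31.2 r 17.6
stem 111 mean [449.6  34.7  49.7] xmid [449.8  31.3]
placed
tip 74 z 68.1 mid [610.3 130.2] mean [609.9 130.2] ext [6.  5.6]
hex 657 z 40.3 mid [609.2 130.1] mean [607.2 129.6] ext [26.2 28.6]
hex circle 610.4 130.1 r 15.0
stem 263 mean [606.8 129.4  54. ] xmid [609.1 130.1]
```

Request:
step_arm:
  plan:
    - [1, 0, -0.02, 0.7, 0, 0, 0]
    - [0.4, 0, 0, 0.7, 0, 0, 0]
    - [0, 0, 0, 0.34, 0, 0, 0]
    - [0, 0, 0, 0.08, 0, 0, 0]
    - [-1, 0, 0, 0, 0, 0, 0]
    - [-1, 0, 0, 0, 0, 0, 0]
    - [-1, 0, 0, 0, 0, 0, 0]
    - [-1, 0, 0, 0, 0, 0, 0]
    - [-1, 0, 0, 0, 0, 0, 0]
    - [-1, 0, 0, 0, 0, 0, 0]
    - [-1, 0, 0, 0, 0, 0, 0]

```text
t: 12.52
ee_pos: [448.9, 31.3, 37.8]
orientation: [2.019, 2.406, 0.0]
ft_force: [-0.8, 0.2, 1.7]
width: 12.2
grasp_force: 30.0
```

```bash
python3 -c "
from h import *
togo(624.2,64.4,150,10)"
```

```text
t 12.53 pos [448.9  31.3  37.8] yang 9.99 tilt [ 0. -0. -1.] units [ 0.043  3.568 -2.244] F [-0.8  0.2  1.7] w 12.2
turn wz -0.001
```

Request:
step_arm:
  plan:
    - [-1, 0, 0, -0.6, 0, 0, 0]
    - [-1, 0, 0, -0.8, 0, 0, 0]
    - [-1, 0, 0.2, -0.84, 0, 0, 0]
    - [-1, 0.01, 0.7, 0, 0, 0, 0]
    - [-1, 0.01, 0.8, 0, 0, 0, 0]
    - [-1, 0.01, 0.8, 0, 0, 0, 0]
    - [-1, 0.01, 0.7, 0, 0, 0, 0]
    - [-1, 0, 0.37, 0, 0, 0, 0]
    - [-1, 0, 0, 0.4, 0, 0, 0]
    - [-1, 0, 0, 0.6, 0, 0, 0]
    - [-1, 0, 0, 0.5, 0, 0, 0]
    - [-1, 0, 0, 0.2, 0, 0, 0]
    - [-1, 0, 0, 0, 0, 0, 0]
    - [-1, 0, 0, 0, 0, 0, 0]

```text
t: 14.28
ee_pos: [624.6, 64.3, 65.4]
orientation: [2.019, 2.406, 0.001]
ft_force: [0.7, 0.0, 0.1]
width: 11.7
grasp_force: 30.0
```

```bash
python3 -c "
from h import *
togo(624.2,64.4,56,10)"
```

```text
t 14.28 pos [624.6  64.3  65.4] yang 9.99 tilt [ 0.001  0.    -1.   ] units [ 0.004 -0.007  0.187] F [0.7 0.  0.1] w 11.7
turn wz -0.002
```

Request:
step_arm:
  plan:
    - [-1, 0, 0, 0.1, 0, 0, 0]
    - [-1, 0, 0, 0.08, 0, 0, 0]
    - [-1, 0, 0, 0, 0, 0, 0]
    - [-1, 0, 0, 0, 0, 0, 0]

```text
t: 14.78
ee_pos: [624.1, 64.3, 55.7]
orientation: [-2.019, -2.406, 0.0]
ft_force: [-0.7, 0.5, -0.8]
width: 12.1
grasp_force: 30.0
```

```bash
python3 -c "
from h import *
togo(624.2,64.4,56,10)"
```

```text
t 14.78 pos [624.1  64.3  55.7] yang 9.99 tilt [-0.  0. -1.] units [ 0.001  0.001 -0.007] F [-0.7  0.5 -0.8] w 12.1
turn wz -0.001
```

Request:
step_arm:
  plan:
    - [-0.3, 0, 0, 0, 0, 0, 0]
    - [0, 0, 0, 0, 0, 0, 0]
    - [0.3, 0, 0, 0, 0, 0, 0]
    - [0.3, 0, 0, -0.4, 0, 0, 0]
    - [0.5, 0, 0, -0.8, 0, 0, 0]
    - [1, 0, 0, -0.9, 0, 0, 0]
    - [1, 0.5, -0.4, 0, 0, 0, 0]
    - [1, 0.7, -0.53, 0, 0, 0, 0]
    - [1, 0.7, -0.53, 0, 0, 0, 0]
    - [1, 0.7, -0.53, 0, 0, 0, 0]
    - [1, 0.7, -0.53, 0, 0, 0, 0]
    - [1, 0.5, -0.41, 0.2, 0, 0, 0]
    - [1, 0, 0, 0, 0, 0, 0]
    - [1, 0, 0, 0, 0, 0, 0]

```text
t: 16.52
ee_pos: [448.1, 226.1, 151.8]
orientation: [2.018, 2.406, 0.003]
ft_force: [0.5, 0.3, 0.4]
width: 87.8
grasp_force: 0.0
```

```bash
python3 - <<'E'
from h import *
togo(446.5,226,50,10);wrist("md1")
E
python3 m5.py md1 46 446 226; 
```

```text
t 16.52 pos [448.1 226.1 151.8] yang 10.01 tilt [ 0.002  0.001 -1.   ] units [ 0.003 -0.035  2.035] F [0.5 0.3 0.4] w 87.8
turn wz 0.002
tip 112 z 74.1 mid [446.5 226.3] mean [446.4 226.5] ext [9.5 9.6]
hex 980 z 46.1 mid [446.5 226.7] mean [446.1 228.1] ext [37.7 40.2]
hex circle 446.6 226.5 r 20.5
stem 117 mean [445.8 230.1  62.1] xmid [446.4 226.4]
```

Request:
step_arm:
  plan:
    - [1, 0.01, -0.02, 0.8, 0, 0, 0]
    - [0.4, 0, 0, 0.8, 0, 0, 0]
    - [0, 0, 0, 0.33, 0, 0, 0]
    - [0, 0, 0, 0.07, 0, 0, 0]
    - [-1, 0, 0, 0, 0, 0, 0]
    - [-1, 0, 0, 0, 0, 0, 0]
    - [-1, 0, 0, 0, 0, 0, 0]
    - [-1, 0, 0, 0, 0, 0, 0]
    - [-1, 0, 0, 0, 0, 0, 0]
    - [-1, 0, 0, 0, 0, 0, 0]
    - [-1, 0, 0, 0, 0, 0, 0]

```text
t: 17.95
ee_pos: [446.1, 226.4, 50.9]
orientation: [2.019, 2.406, 0.001]
ft_force: [0.4, -0.6, 2.9]
width: 14.2
grasp_force: 30.0
```

```bash
python3 -c "
from h import *
togo(637.3,-7,190,10)"
```

```text
t 17.95 pos [446.1 226.4  50.9] yang 9.99 tilt [ 0.  0. -1.] units [-5.261  2.957 -2.782] F [ 0.4 -0.6  2.9] w 14.2
turn wz -0.001
```

Request:
step_arm:
  plan:
    - [-1, 0, 0, -0.6, 0, 0, 0]
    - [-1, 0, 0, -0.8, 0, 0, 0]
    - [-1, 0, 0, -0.8, 0, 0, 0]
    - [-1, -0.3, 0.2, -0.58, 0, 0, 0]
    - [-1, -0.7, 0.4, 0, 0, 0, 0]
    - [-1, -0.7, 0.4, 0, 0, 0, 0]
    - [-1, -0.7, 0.4, 0, 0, 0, 0]
    - [-1, -0.7, 0.4, 0, 0, 0, 0]
    - [-1, -0.7, 0.4, 0, 0, 0, 0]
    - [-1, -0.7, 0.4, 0, 0, 0, 0]
    - [-1, -0.5, 0.3, 0, 0, 0, 0]
    - [-1, -0.26, 0.06, 0, 0, 0, 0]
    - [-1, 0, 0, 0.4, 0, 0, 0]
    - [-1, 0, 0, 0.7, 0, 0, 0]
    - [-1, 0, 0, 0.7, 0, 0, 0]
    - [-1, 0, 0, 0.4, 0, 0, 0]
    - [-1, 0, 0, 0, 0, 0, 0]
    - [-1, 0, 0, 0, 0, 0, 0]

```text
t: 20.2
ee_pos: [637.9, -6.7, 80.5]
orientation: [2.018, 2.406, 0.001]
ft_force: [0.3, -0.9, -2.1]
width: 14.6
grasp_force: 30.0
```

```bash
python3 -c "
from h import *
togo(637.3,-7,69,10)"
```

```text
t 20.2 pos [637.9  -6.7  80.5] yang 10.01 tilt [ 0.001  0.    -1.   ] units [-0.003 -0.013  0.23 ] F [ 0.3 -0.9 -2.1] w 14.6
turn wz 0.002
```

Request:
step_arm:
  plan:
    - [-1, 0, -0.01, 0.13, 0, 0, 0]
    - [-1, 0, 0, 0.09, 0, 0, 0]
    - [-1, 0, 0, 0, 0, 0, 0]
    - [-1, 0, 0, 0, 0, 0, 0]

```text
t: 20.7
ee_pos: [636.8, -7.1, 68.7]
orientation: [-2.02, -2.406, 0.0]
ft_force: [-0.2, -0.5, -1.7]
width: 14.4
grasp_force: 30.0
```

```bash
python3 -c "
from h import *
togo(637.3,-7,69,10)"
```

```text
t 20.7 pos [636.8  -7.1  68.7] yang 9.99 tilt [-0.  0. -1.] units [ 0.001  0.011 -0.006] F [-0.2 -0.5 -1.7] w 14.4
turn wz -0.001
```

Request:
step_arm:
  plan:
    - [-0.3, 0, 0, 0, 0, 0, 0]
    - [0, 0, 0, 0, 0, 0, 0]
    - [0.3, 0, 0, 0, 0, 0, 0]
    - [0.3, 0, 0, -0.4, 0, 0, 0]
    - [0.5, 0, 0, -0.8, 0, 0, 0]
    - [1, 0, 0, -0.8, 0, 0, 0]
    - [1, 0.5, -0.35, 0, 0, 0, 0]
    - [1, 0.7, -0.5, 0, 0, 0, 0]
    - [1, 0.7, -0.5, 0, 0, 0, 0]
    - [1, 0.7, -0.5, 0, 0, 0, 0]
    - [1, 0.35, -0.26, 0, 0, 0, 0]
    - [1, 0, 0, 0, 0, 0, 0]
    - [1, 0, 0, 0, 0, 0, 0]

```text
t: 22.32
ee_pos: [508.6, 119.5, 169.3]
orientation: [2.019, 2.405, 0.002]
ft_force: [0.2, 0.0, 0.3]
width: 87.7
grasp_force: 0.0
```

```bash
python3 - <<'E'
from h import *
togo(507.3,120,62,10);wrist("l1")
E
python3 m5.py l1 58 507 120; 
```

```text
t 22.32 pos [508.6 119.5 169.3] yang 9.98 tilt [ 0.002  0.    -1.   ] units [ 0.015 -0.028  2.145] F [0.2 0.  0.3] w 87.7
turn wz -0.002
tip 174 z 86.1 mid [507.3 120.3] mean [507.  120.6] ext [12.3 12.9]
hex 1198 z 58.2 mid [507.4 120.3] mean [506.7 122.2] ext [46.1 41.5]
hex circle 507.0 119.9 r 23.4
stem 133 mean [506.3 125.   74.3] xmid [506.7 120.3]
```

Request:
step_arm:
  plan:
    - [1, 0.015, -0.02, 0.8, 0, 0, 0]
    - [0.4, 0, 0, 0.8, 0, 0, 0]
    - [0, 0, 0, 0.44, 0, 0, 0]
    - [0, 0, 0, 0.07, 0, 0, 0]
    - [-1, 0, 0, 0, 0, 0, 0]
    - [-1, 0, 0, 0, 0, 0, 0]
    - [-1, 0, 0, 0, 0, 0, 0]
    - [-1, 0, 0, 0, 0, 0, 0]
    - [-1, 0, 0, 0, 0, 0, 0]
    - [-1, 0, 0, 0, 0, 0, 0]
    - [-1, 0, 0, 0, 0, 0, 0]

```text
t: 23.75
ee_pos: [506.7, 120.5, 63.5]
orientation: [2.019, 2.406, 0.001]
ft_force: [-0.0, 0.2, 4.0]
width: 17.0
grasp_force: 30.0
```

```bash
python3 -c "
from h import *
togo(649.8,-75.4,205,10)"
```

```text
t 23.75 pos [506.7 120.5  63.5] yang 10.0 tilt [ 0.001  0.    -1.   ] units [-4.356  2.141 -2.827] F [-0.   0.2  4. ] w 17.0
turn wz -0.001
```

Request:
step_arm:
  plan:
    - [-1, 0, 0, -0.6, 0, 0, 0]
    - [-1, 0, 0, -0.8, 0, 0, 0]
    - [-1, 0, 0, -0.8, 0, 0, 0]
    - [-1, -0.3, 0.2, -0.63, 0, 0, 0]
    - [-1, -0.7, 0.35, 0, 0, 0, 0]
    - [-1, -0.7, 0.35, 0, 0, 0, 0]
    - [-1, -0.7, 0.35, 0, 0, 0, 0]
    - [-1, -0.7, 0.35, 0, 0, 0, 0]
    - [-1, -0.7, 0.35, 0, 0, 0, 0]
    - [-1, -0.4, 0.15, 0, 0, 0, 0]
    - [-1, -0.16, 0.03, 0, 0, 0, 0]
    - [-1, 0, 0, 0, 0, 0, 0]
    - [-1, 0, 0, 0.4, 0, 0, 0]
    - [-1, 0, 0, 0.7, 0, 0, 0]
    - [-1, 0, 0, 0.7, 0, 0, 0]
    - [-1, 0, 0, 0.4, 0, 0, 0]
    - [-1, 0, 0, 0, 0, 0, 0]
    - [-1, 0, 0, 0, 0, 0, 0]

```text
t: 26.0
ee_pos: [649.7, -75.7, 95.7]
orientation: [2.018, 2.406, 0.001]
ft_force: [0.6, 0.3, -2.6]
width: 17.5
grasp_force: 30.0
```

```bash
python3 -c "
from h import *
togo(649.8,-75.4,81.7,10)"
```

```text
t 26.0 pos [649.7 -75.7  95.7] yang 10.01 tilt [ 0.002 -0.    -1.   ] units [0.005 0.002 0.279] F [ 0.6  0.3 -2.6] w 17.5
turn wz 0.002
```

Request:
step_arm:
  plan:
    - [-1, 0, 0.01, 0.17, 0, 0, 0]
    - [-1, 0, 0, 0.09, 0, 0, 0]
    - [-1, 0, 0, 0, 0, 0, 0]
    - [-1, 0, 0, 0, 0, 0, 0]

```text
t: 26.5
ee_pos: [649.4, -75.7, 81.7]
orientation: [-2.019, -2.406, 0.0]
ft_force: [-0.7, -0.1, -2.1]
width: 17.3
grasp_force: 30.0
```

```bash
python3 -c "
from h import *
togo(649.8,-75.4,81.7,10)"
```

```text
t 26.5 pos [649.4 -75.7  81.7] yang 9.99 tilt [-0. -0. -1.] units [0.005 0.01  0.   ] F [-0.7 -0.1 -2.1] w 17.3
turn wz -0.001
```

Request:
step_arm:
  plan:
    - [-1, 0, 0, 0.01, 0, 0, 0]
    - [-1, 0, 0, 0, 0, 0, 0]
    - [-0.3, 0, 0, 0, 0, 0, 0]
    - [0, 0, 0, 0, 0, 0, 0]
    - [0.3, 0, 0, 0, 0, 0, 0]
    - [0.3, 0, 0, -0.4, 0, 0, 0]
    - [0.5, 0, 0, -0.8, 0, 0, 0]
    - [1, 0, 0, -0.9, 0, 0, 0]
    - [1, 0, -0.4, -0.9, 0, 0, 0]
    - [1, 0, -0.5, -0.9, 0, 0, 0]
    - [1, -0.4, 0, -0.4, 0, 0, 0]
    - [1, 0, 0, 0, 0, 0, 0]
    - [1, 0, 0, 0, 0, 0, 0]

```text
t: 28.12
ee_pos: [608.0, -102.8, 295.7]
orientation: [-2.019, -2.405, 0.0]
ft_force: [-0.5, -0.6, 0.4]
width: 87.7
grasp_force: 0.0
```

```bash
python3 - <<'E'
from h import *
from workcell import vision
togo(600,-90,300,10);wrist("f1")
g=vision.get_image("side");np.savez("side1.npz",**g);cv2.imwrite("pics/side1.png",g["pixels"][:,:,::-1])
E
i=0;for a in "58 649.8 -75.4" "46 637.3 -7" "34 624.2 64.4" "22 612 130.7"; do set -- $a; echo == $a; python3 m5.py f1 $(($1+18)) $2 $3|head -3;python3 m5.py side1 $(($1+18)) $2 $3|head -1; done; python3 m3.py >/dev/null
```

```text
t 28.12 pos [ 608.  -102.8  295.7] yang 9.98 tilt [-0.001  0.    -1.   ] units [ 0.28  -0.114 -0.087] F [-0.5 -0.6  0.4] w 87.7
turn wz -0.003
== 58 649.8 -75.4
tip 92 z 104.3 mid [649.6 -75.6] mean [649.2 -75.8] ext [12.5 12.2]
hex 682 z 76.2 mid [649.  -76.2] mean [648.5 -75.2] ext [45.6 41.8]
hex circle 649.3 -76.6 r 23.3
tip 21 z 103.0 mid [651.1 -78.1] mean [650.2 -78.5] ext [12.3 13.8]
== 46 637.3 -7
tip 61 z 92.2 mid [636.   -7.7] mean [636.1  -7.7] ext [9.6 9. ]
hex 590 z 64.2 mid [636.2  -7.7] mean [635.6  -7.7] ext [37.1 39.5]
hex circle 636.1 -7.8 r 19.9
tip 14 z 90.8 mid [637.   -9.8] mean [637.1  -9. ] ext [8.7 8.6]
== 34 624.2 64.4
tip 42 z 80.2 mid [623.4  63.5] mean [623.3  63.4] ext [7.  6.9]
hex 443 z 52.3 mid [624.   63.5] mean [623.   62.2] ext [34.2 31.1]
hex circle 623.6 63.7 r 17.5
tip 5 z 78.3 mid [623.6  60.6] mean [623.5  61.1] ext [5.9 4.7]
== 22 612 130.7
hex 117 z 39.9 mid [611.8 121.2] mean [612.6 121.2] ext [22.4  9.9]
hex circle 611.8 123.9 r 11.4
hex 40 z 39.3 mid [611.  126.8] mean [609.9 124.9] ext [23.3 27.3]m5.py:13: RuntimeWarning: Mean of empty slice.
  t=P[m&(P[...,2]>hz+4)&(P[...,2]<hz+22)];print("stem",len(t),"mean",t.mean(0).round(1),"xmid",((t.max(0)+t.min(0))/2).round(1)[:2])
  ret = um.true_divide(
Traceback (most recent call last):
  File "m5.py", line 13, in <module>
    t=P[m&(P[...,2]>hz+4)&(P[...,2]<hz+22)];print("stem",len(t),"mean",t.mean(0).round(1),"xmid",((t.max(0)+t.min(0))/2).round(1)[:2])
                                                                                                   ~~~~~^^^
ValueError: zero-size array to reduction operation maximum which has no identity
```

View pics/f1.png

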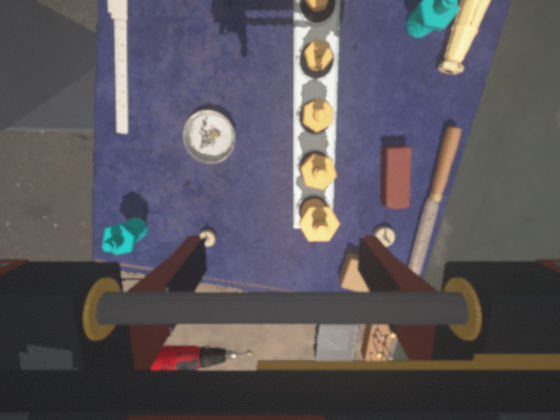

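View pics/side1.png

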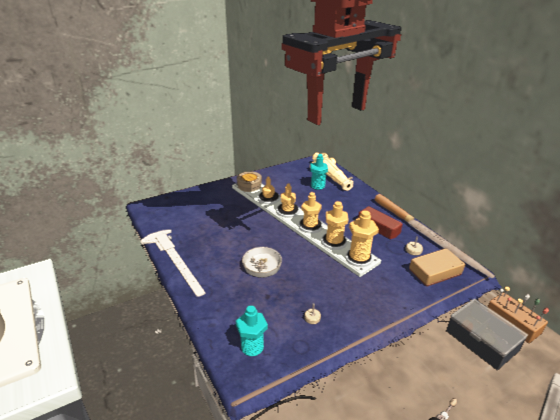

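Both views show the four bonnets upright and stepping down from the sample. In f1, large is at (319,172), medium (318,116), small (318,56) and tiny (318,5). In the side view they run from (337,225) down to (268,190). All are within about 1.5 mm of the rest centres, and the gripper is clear.

```bash
python3 -c "
from workcell import ctrl
print(ctrl.close_job())"
```

```text
the job is handed in; nothing more can be done
None
```

All four bonnets stand upright on their rests, stepping down from the sample from large to tiny and about 1–1.5 mm from the rest centres, with the gripper open and clear; I handed the job in at about 28 s.

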